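Pry the blue soap box off its bathroom rail and set it in the wash tray

TASK

Two soap boxes are clipped on the bath rail that stands on the counter. Unclip the blue one by pressing its orange thumb pad down so that it rocks on the rail and its far lip snaps up past the sprung roller catch, and let go: it stays propped up on the roller. Then lift it off the rail by the rib on its lid and set it down gently, upright and flat, in the green tray; leave the white box clipped and the shampoo bottle where it is.

Things in the scene. Friction and masses are not known exactly. Their poses are not given: they have to be found in the camera images.
- rail: Rail station, fixed: grey base plate 220 x 290 x 8 mm, a 12 mm steel rail along its y, rail axis 45 mm above the counter. Origin on the counter under the middle of the rail; x points from rail to catches, z up. Two bays at y -62.5 and +62.5 mm, one box in each, each with a roller catch at its far (+x) end and a rubber stop under the thumb pad (x -52, top z 36 mm).
- catch_a (a point): Axis middle of the sprung brass roller (14 mm, along y) of the bay at rail y -62.5; in the rail frame x 109, z 51 mm. The other bay has the same at y +62.5. A passing lip pushes it back along +x by about 4 mm against 3.5 to 6.5 N. Behind it a black block, x 123 to 147, top z 64 mm.
- blue_box: Blue closed soap box, loose, about 0.2 kg, clipped in either bay. Body 88 (x) x 66 (y) x 46 mm high; origin at the centre of its underside, z up. Clipped, the origin is at x 56, z 12 mm of the rail's frame, axes alike. On the -x side a tail (z 39 to 45, out to x -114, 40 mm wide) with a saddle over the rail and a thumb pad; lip on the +x face; grip rib on top.
- blue_pad (a point): Top middle of the orange thumb pad (20 x 40 mm) of the blue box: x -104, z 48 mm in its frame, 48 mm from the rail axis. Pressed down 9 to 10 mm (about 8 to 14 N), the box turns 0.18 rad about the rail and the lip snaps past the roller; the stop is met at about 13 mm. Let go, the box stays tilted about 0.17 rad, far end up.
- blue_grip (a point): Top middle of the blue box's grip rib: x -4, y 0, z 72 mm in its frame. The rib is 50 mm long in x, 12 mm thick in y, 26 mm high.
- blue_lip (a point): Middle of the blue box's catch lip (6 x 40 x 5 mm) at its far end: x 47, z 29.5 mm in its frame. Clipped it lies 1 mm under the roller, 41 mm above the counter; propped up on the roller, about 59 mm.
- blue_saddle (a point): Point of the blue box that lies on the rail axis when it sits on the rail: x -56, z 33 mm in its frame.
- white_box: White soap box of the same shape (orange pad too, grey rib) in the other bay. Leave it clipped.
- tray: Green open tray, fixed: 132 (x) x 108 (y) x 24 mm high outside, walls and floor 5 mm (inside 122 x 98 mm). Origin under its centre. The box body fits inside lengthwise along the tray's x, tail either way; the tail passes above the rim.
- tray_floor (a point): Centre of the tray's inner floor, 5 mm above the counter.
- shampoo: Green shampoo bottle with a yellow label, 60 mm wide, 170 mm tall, standing beyond the work; origin under its centre.

How it is judged:
By the outcome, as a careful person would: the job done as asked, in the order asked, and still so for the second after the job is handed in, with the robot touching nothing.
It also fails if it takes over 53 s, if anything falls off the work surface, if the arm or the gripper's body presses on something with over 40 N, if the wrist force passes 120 N, or if a joint passes its speed limit or range.

ROBOT

A 6-joint arm with a two-finger parallel gripper is mounted at the origin on the work surface. World frame = base frame: x ahead of the robot, y to its left, z up, the work surface at z = 0. Lengths are in m, angles in rad, forces in N, time in s.
With the tool pointing down it reaches from about 0.375 to 0.9 m from the base axis. Payload 3.1 kg.
Tool frame: the origin (TCP) lies on the centre line of the jaws, within the pads' length; the fingertips stand 25 mm ahead of it and the grasp point (between the pads) lies 6 mm ahead of it; z points along the fingers, y is the line along which they close (so a half turn about z gives the same grasp; the last joint's range is limited). The gripper opens to 85 mm and grips with 20 to 120 N. Pads are 22 mm wide; open, the fingers measure 114 mm over their backs; the gripper's body (76 mm by 85 mm) begins 54 mm behind the grasp point. The pads swing forward as they close: fully open they stand 13 mm farther back than shut.
Start: joints at [-1.304, 0.527, 1.433, -0, 1.181, -0.178], TCP at [0.269, -0.564, 0.256] pointing down, gripper open.
Joint ranges: [-3.08, 3.08], [-0.75, 2.2], [0.22, 2.44], [-1.43, 4.57], [0, 2.65], [-2.85, 2.85]. Speed limits (rad/s): [2.79, 2.79, 3.14, 3.14, 3.14, 3.14].

INTERFACE

Orientations are given as a unit quaternion [w, x, y, z].
In Python, from station import get_state, snapshot, sign_off gives the robot as it stands.
- The arm moves only by the tool arm_command, never from a script. Its argument "moves" is one flat list of numbers, 5 for each row, row after row: the shift along the tool's x, y, z in cm, then the turn about the tool's z in degrees, then the opening, from -1 (shut) to 1 (fully open). A call has 1 to 10 rows; each row shifts and turns the commanded pose from where the row before left it, along the tool's axes as they then stand; what a row does not reach is not made up. A row lasts 1/12 s, in which the tool goes at most 41.7 mm and 7.16 degrees, less where a joint would pass 70% of its speed; a pose out of reach is approached as far as the arm can. A call is refused whole if a number of a shift passes 4.17 or a number of a turn 7.16, either way. A call with a gripper value outside its range is refused whole. The fingers move at their own pace and stop on an object; the grip force is fixed at half the most. Time passes only in rows, so rows that do not move let the fingers close. It gives the time, the measured TCP pose, the force, the opening and the grip force at its end, in the units of the state.
- get_state(): the state, without advancing time (a new reading comes with each control period).
- snapshot(name): name is "scene" or "top" or "wrist"; returns a dict with "frame" (384x512x3 uint8, red, green, blue), "camera_matrix" (3x3 intrinsics, pixels), "origin" and "orientation" of the camera in the world; the wrist camera has in their place "T_tool_cam" (4x4, takes a point from camera to tool coordinates, whose origin is the TCP and whose axes are the flange's). Camera axes: x right, y up, looking along -z (the intrinsics and any distortion apply to the point x, -y, -z); pixel columns grow to the right and rows downward; lengths in m; the calibration is good to about 2 mm. A picture is of the moment at which its call begins: read the wrist's pose just before it. There is no depth.
- sign_off(): hands the job in; it is judged then, once.
The state is a dict: "clock": time; "joint_pos": joint angles; "dq": joint speeds; "joint_efforts": joint torques, N m; "position": TCP position; "tcp_rot": TCP orientation; "contact_force": force on the tool from outside, world axes, zero at the start; "torque": the same for the moment, N m; "grip_width": finger opening in m; "gripper_force": force on a finger pad.
Only numpy, scipy, OpenCV 4.12 (cv2) and the standard library are available. Lean on these libraries where they do the work, as an engineer would, in place of code of your own. Each camera call takes 0.05 s, during which the arm holds its last target. There are 200 camera calls.

## Working session

There is one attempt and no reset: what is moved stays moved. The work goes in short steps, Python scripts to look and compute and a tool call to move; the robot and the scene stay as the last step left them, time stands still between calls to the robot, and variables do not carry over. Pictures are saved under pics/ and viewed, at most 13 in all, crops included, and the job is handed in when it is done.

Besides the shell and the picture viewer there is one more tool, called in YAML: its name, and indented under it one key for each argument. arm_command: Moves the arm, as the interface text tells. Its arguments: {"type":"object","properties":{"moves":{"type":"array","items":{"type":"number"}}},"required":["moves"]}

```bash
mkdir -p pics; ls; python3 - <<'E'
from station import *
import cv2,numpy as np,json
print(get_state())
for n in("scene","top"):
    s=snapshot(n); cv2.imwrite(f"pics/{n}0.png",cv2.resize(s["frame"][:,:,::-1],(800,600),interpolation=cv2.INTER_CUBIC))
    print(n,{k:(v if k!="frame" else 0) for k,v in s.items()})
    np.savez(f"{n}0.npz",**s)
E
```

```text
pics
{'clock': 0.0, 'joint_pos': array([-1.30447311e+00,  5.28439231e-01,  1.43392127e+00, -2.07757218e-05,
        1.18141162e+00, -1.78513007e-01]), 'dq': array([-0.00082116,  0.00027427,  0.00127705, -0.00114155, -0.00085857,
       -0.00037709]), 'joint_efforts': array([ 2.41989119e-04, -4.42345798e+01, -1.78024578e+01, -2.22536214e-04,
        8.39845306e-03,  5.08567140e-06]), 'position': array([ 0.26877746, -0.56350611,  0.25534409]), 'tcp_rot': array([-1.08826381e-03,  9.75365442e-01,  2.20592536e-01, -5.74262781e-05]), 'contact_force': array([ 0.64492753, -0.70838488,  0.47645279]), 'torque': array([-0.02794683, -0.03896594,  0.00451318]), 'gripper_force': 0.0, 'grip_width': 0.08540982359141683}
scene {'frame': 0, 'camera_matrix': array([[423.61076166,   0.        , 253.30182828],
       [  0.        , 423.61076166, 189.91563431],
       [  0.        ,   0.        ,   1.        ]]), 'origin': array([1.16449337, 0.51309045, 0.67776823]), 'orientation': array([0.36384935, 0.16957184, 0.40649996, 0.82074163])}
top {'frame': 0, 'camera_matrix': array([[443.998099  ,   0.        , 251.78963941],
       [  0.        , 443.998099  , 197.4926139 ],
       [  0.        ,   0.        ,   1.        ]]), 'origin': array([ 0.48455827, -0.00124981,  1.11916604]), 'orientation': array([ 0.71538072,  0.04827101, -0.05502106, -0.69489065])}
```

View pics/top0.png

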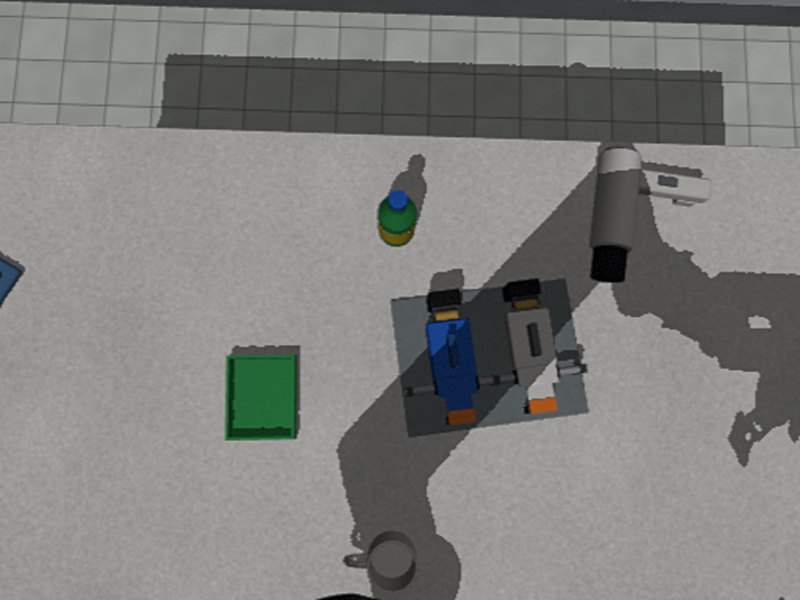

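View pics/scene0.png

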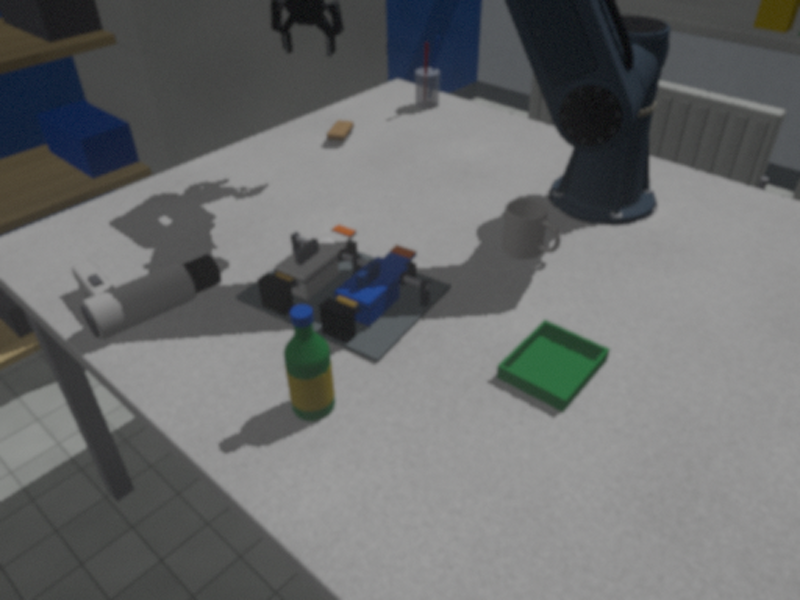

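The top view shows the blue box in the left bay with the pad at about (461,416), the plate corners at (391,299), (565,279), (588,411) and (409,436), and the tray at (227,356) to (297,439). The scene view agrees. I'll enlarge it for measuring.

```bash
python3 - <<'E'
import cv2,numpy as np
f=np.load("top0.npz")["frame"][:,:,::-1]
c=f[175:285,245:380]
c=np.clip(c.astype(float)*1.6,0,255).astype(np.uint8)
cv2.imwrite("pics/crop1.png",cv2.resize(c,None,fx=5.4,fy=5.4,interpolation=cv2.INTER_CUBIC))
E
```

```text
(no output)
```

View pics/crop1.png

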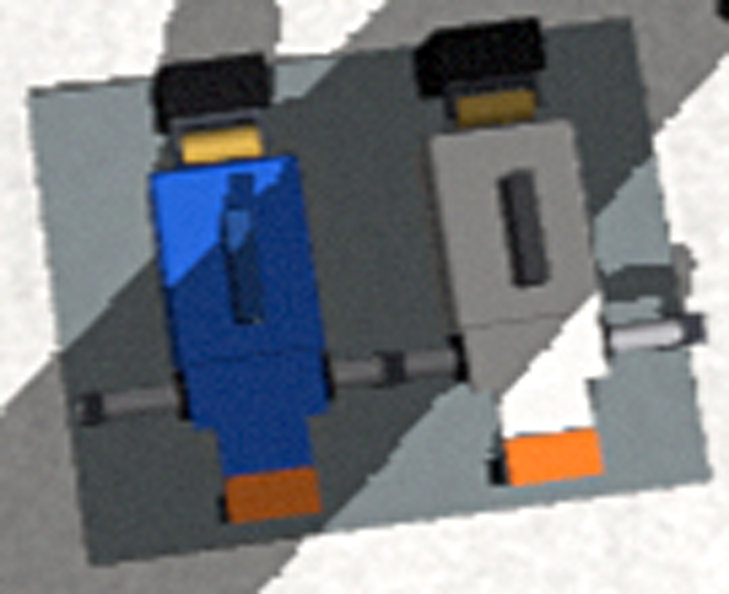

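```bash
cat > h.py <<'E'
import numpy as np
from scipy.spatial.transform import Rotation as R
from scipy.optimize import least_squares
def rot(q): return R.from_quat(np.roll(q,-1)).as_matrix()
def proj(s,P):
    c=(np.atleast_2d(P)-s["origin"])@rot(s["orientation"]); c=c*[1,-1,-1]
    u=c@s["camera_matrix"].T; return u[:,:2]/u[:,2:]
def pose(p,L):
    c,s=np.cos(p[2]),np.sin(p[2]); L=np.atleast_2d(L)
    return np.c_[p[0]+c*L[:,0]-s*L[:,1],p[1]+s*L[:,0]+c*L[:,1],L[:,2]]
E
cat > fit.py <<'E'
from h import *
t=dict(np.load("top0.npz")); sc=dict(np.load("scene0.npz"))
def px(a): return (np.array(a,float)+.5)/5.4-.5+[245,175]
rp=px([(274,494.5),(555,457.5),(152,173),(296,156),(432,138),(573,121),(221,145),(496,107),(30,92),(632,18),(711,478),(92,565)])
L=np.array([(-48,62.5,60),(-48,-62.5,60),(100,95.5,58),(100,29.5,58),(100,-29.5,58),(100,-95.5,58),(108,62.5,58),(108,-62.5,58),
 (110,145,8),(110,-145,8),(-110,-145,8),(-110,145,8)])/1e3
def f(p):
    l=L.copy(); l[8:,0]+=p[3]; return (proj(t,pose(p,l))-rp).ravel()
r=least_squares(f,[.55,-.1,.1,.03],loss="soft_l1"); p=r.x; print("rail",p,f(p).reshape(-1,2).round(2).tolist())
tp=(np.array([(227,356),(298,354.5),(297,439),(226.5,439)])+.5)/1.5625-.5
T=np.array([(66,54,24),(66,-54,24),(-66,-54,24),(-66,54,24)])/1e3
g=lambda q:(proj(t,pose(q,T))-tp).ravel()
q=least_squares(g,[.45,.25,0]).x; print("tray",q,g(q).round(2))
# scene consistency (800x600 px)
print("scene pad, white pad, tray corners,plate",((proj(sc,np.r_[pose(p,L[[0,1]]),pose(q,T),pose(p,L[8:]+[p[3],0,0])])+.5)*1.5625).round(0).tolist())
for n,l in dict(pad=(-48,62.5,60),grip=(52,62.5,84)).items(): print(n,pose(p,np.array(l)/1e3))
E
python3 fit.py
```

```text
rail [ 0.53672004 -0.17040594  0.15990144  0.04110946] [[-0.08, 0.25], [0.03, 0.08], [-0.04, -0.01], [0.35, -0.38], [-0.73, -0.19], [0.02, -0.54], [0.26, 0.16], [0.34, 0.56], [-0.71, 0.14], [0.37, -0.67], [0.51, 0.46], [-0.53, -0.02]]
tray [0.50103489 0.19218653 0.04395601] [ 0.83 -0.59 -0.67 -0.28 -0.28  0.06  0.12  0.8 ]
scene pad, white pad, tray corners,plate [[404.0, 249.0], [345.0, 229.0], [563.0, 398.0], [496.0, 363.0], [543.0, 317.0], [608.0, 346.0], [378.0, 358.0], [236.0, 295.0], [318.0, 235.0], [452.0, 283.0]]
pad [[ 0.47938107 -0.11634585  0.06      ]]
grip [[ 0.57810537 -0.10042376  0.084     ]]
```

arm_command:
  moves: [0, 0, 0, 5.5, -1, 0, 0, 0, 5.5, -1, 0, 0, 0, 5.4, -1, 2.3, -3.4, 0, 0, -1, 2.3, -3.4, 0, 0, -1, 2.3, -3.4, 0, 0, -1, 2.3, -3.4, 0, 0, -1, 2.3, -3.4, 0, 0, -1, 2.3, -3.4, 0, 0, -1, 2.3, -3.4, 0, 0, -1]

```text
clock: 0.93
position: [0.3906, -0.3017, 0.2561]
tcp_rot: [-0.0, 0.997, 0.079, -0.0]
contact_force: [1.3, -0.3, -1.3]
grip_width: -0.0
gripper_force: 0.0
```

arm_command:
  moves: [2.3, -3.4, 0, 0, -1, 2.3, -3.4, 0, 0, -1, 2.3, -3.4, 0, 0, -1, 2.3, -3.4, 0, 0, -1, 2.3, -3.4, 0, 0, -1, 0, 0, 1, 0, -1, 0, 0, 0, 0, -1, 0, 0, 0, 0, -1]

```text
clock: 1.6
position: [0.4766, -0.1172, 0.2458]
tcp_rot: [-0.0, 0.997, 0.08, -0.001]
contact_force: [0.3, -0.3, -0.0]
grip_width: 0.0
gripper_force: 0.0
```

```bash
cat > w.py <<'E'
import sys,cv2
from h import *
from station import *
n=sys.argv[1]; st=get_state(); s=snapshot("wrist")
np.savez(n+".npz",pos=st["position"],rotq=st["tcp_rot"],**s)
cv2.imwrite(f"pics/{n}.png",cv2.resize(s["frame"][:,:,::-1],(800,600),interpolation=cv2.INTER_CUBIC))
print(st["clock"],st["position"],st["tcp_rot"],st["contact_force"],st["grip_width"]); print(s["T_tool_cam"],s["camera_matrix"],s.keys())
E
python3 w.py w1
```

```text
1.6 [ 0.47660005 -0.11715608  0.24578196] [-3.04471695e-04  9.96802925e-01  7.98936123e-02 -9.19701621e-04] [ 0.31472824 -0.25339849 -0.00233494] 3.441854511869709e-05
[[ 4.94307518e-04  9.57255161e-01  2.89244382e-01  7.41725176e-02]
 [ 9.99999615e-01 -6.83033708e-04  5.51541272e-04  4.36923313e-04]
 [ 7.25529392e-04  2.89243998e-01 -9.57255130e-01 -1.16567733e-01]
 [ 0.00000000e+00  0.00000000e+00  0.00000000e+00  1.00000000e+00]] [[312.9556121    0.         254.37445904]
 [  0.         312.9556121  192.53774712]
 [  0.           0.           1.        ]] dict_keys(['frame', 'camera_matrix', 'T_tool_cam'])
```

View pics/w1.png

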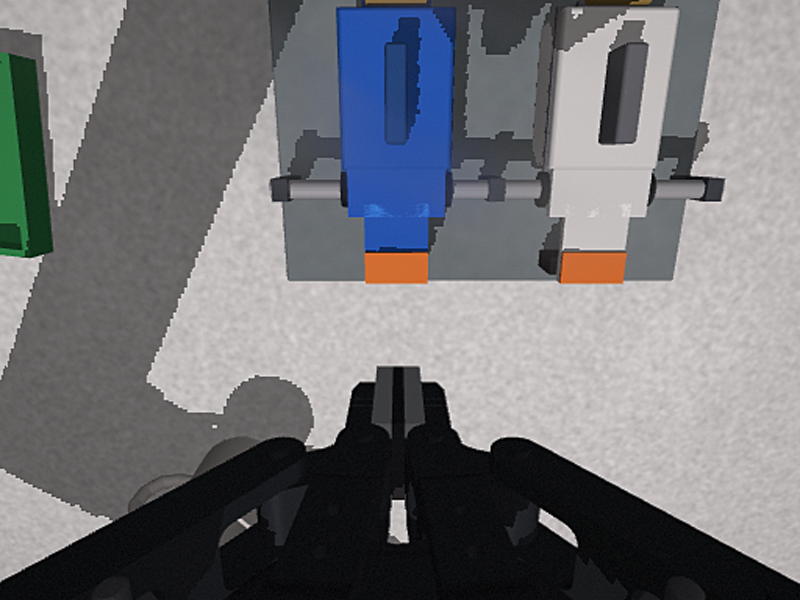

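The wrist view shows the blue pad centred at (396.5,267.5), the white pad at (592.5,267.5), and the blue rib's top face centred at (396,93). I'll compare these with the rail fit.

```bash
cat > m.py <<'E'
from h import *
def w2z(s,uv,z):  # pixel (800x600) on plane z -> world
    K=s["camera_matrix"];u=(np.array(uv,float)+.5)/1.5625-.5
    d=np.linalg.inv(K)@[u[0],u[1],1]; d=d*[1,-1,-1]
    Rt=rot(s["rotq"]);T=s["T_tool_cam"]
    o=s["pos"]+Rt@T[:3,3]; d=Rt@T[:3,:3]@d
    return o+d*(z-o[2])/d[2]
E
python3 - <<'E'
from m import *
s=dict(np.load("w1.npz"));Rt=rot(s["rotq"])
for n,u,z in[("pad",(396.5,267.5),.06),("wpad",(592.5,267.5),.06),("grip",(396,93),.084)]:
    P=w2z(s,u,z); print(n,P,"tool cm",(Rt.T@(P-s["pos"]))*100)
a=w2z(s,(396.5,267.5),.06)-w2z(s,(592.5,267.5),.06); print(np.arctan2(-a[0],a[1]),np.hypot(*a[:2]))
E
```

```text
pad [ 0.48114166 -0.11574084  0.06      ] tool cm [ 0.50406427 -0.05337318 18.57737172]
wpad [ 0.50098534 -0.23808799  0.06      ] tool cm [ 0.51438816 12.34121303 18.56800834]
grip [ 0.57944848 -0.0997336   0.084     ] tool cm [10.45990556 -0.06968168 16.15960958]
0.1607913863246106 0.12394594045968998
```

arm_command:
  moves: [0.4, 0, 3.5, 0, -1, 0, 0, 4, 0, -1, 0, 0, 4, 0, -1, 0, 0, 2.5, 0, -1, 0, 0, 1, 0, -1, 0, 0, 0, 0, -1, 0, 0, 0, 0, -1]

```text
clock: 2.23
position: [0.4813, -0.1183, 0.0968]
tcp_rot: [0.0, 0.997, 0.078, 0.0]
contact_force: [0.8, -0.1, 0.6]
grip_width: 0.0002
gripper_force: 0.0
```

arm_command:
  moves: [0, 0, 0.4, 0, -1, 0, 0, 0.4, 0, -1, 0, 0, 0.2, 0, -1, 0, 0, 0.2, 0, -1, 0, 0, 0, 0, -1]

```text
clock: 2.65
position: [0.4815, -0.1172, 0.0848]
tcp_rot: [0.0, 0.997, 0.079, 0.001]
contact_force: [-0.2, -0.8, 0.8]
grip_width: -0.0
gripper_force: 0.9
```

arm_command:
  moves: [0, 0, 0.15, 0, -1, 0, 0, 0.15, 0, -1, 0, 0, 0.1, 0, -1, 0, 0, 0, 0, -1]

```text
clock: 2.98
position: [0.4804, -0.1171, 0.0811]
tcp_rot: [0.0, 0.997, 0.08, -0.0]
contact_force: [-4.2, -1.8, 6.4]
grip_width: 0.0001
gripper_force: 2.7
```

arm_command:
  moves: [0, 0, 0.15, 0, -1, 0, 0, 0.15, 0, -1, 0, 0, 0.1, 0, -1, 0, 0, 0, 0, -1]

```text
clock: 3.32
position: [0.4809, -0.117, 0.0761]
tcp_rot: [-0.0, 0.997, 0.079, -0.0]
contact_force: [-2.0, -0.7, 2.1]
grip_width: -0.0002
gripper_force: 0.9
```

arm_command:
  moves: [0, 0, 0.1, 0, -1, 0, 0, 0.1, 0, -1, 0, 0, 0, 0, -1]

```text
clock: 3.57
position: [0.4809, -0.117, 0.0744]
tcp_rot: [-0.0, 0.997, 0.079, -0.0]
contact_force: [-1.2, 0.3, 5.1]
grip_width: 0.0001
gripper_force: 2.4
```

arm_command:
  moves: [0, 0, 0.1, 0, -1, 0, 0, 0, 0, -1, 0, 0, 0, 0, -1]

```text
clock: 3.82
position: [0.481, -0.117, 0.0741]
tcp_rot: [0.0, 0.997, 0.079, 0.0]
contact_force: [-3.0, 0.7, 9.9]
grip_width: 0.0003
gripper_force: 5.2
```

arm_command:
  moves: [0, 0, -0.2, 0, -1, 0, 0, -0.3, 0, -1, 0, 0, -0.5, 0, -1, 0, 0, -3, 0, -1, 0, 0, -4, 0, -1, 0, 0, -4, 0, -1, 0, 0, -4, 0, -1, 0, 0, 0, 0, 1, 0, 0, 0, 0, 1]

```text
clock: 4.57
position: [0.4827, -0.1177, 0.236]
tcp_rot: [0.002, 0.997, 0.079, 0.003]
contact_force: [0.0, 0.5, 0.5]
grip_width: 0.0235
gripper_force: 0.0
```

```bash
python3 w.py w2
```

```text
4.5667 [ 0.48271152 -0.1176806   0.23601194] [0.00180868 0.99684627 0.07927117 0.00321323] [0.03273428 0.46974055 0.45092287] 0.02347212542894543
[[ 4.83368014e-04  9.57255581e-01  2.89243011e-01  7.41649265e-02]
 [ 9.99999616e-01 -6.74073995e-04  5.59713663e-04  4.31681150e-04]
 [ 7.30760220e-04  2.89242630e-01 -9.57255539e-01 -1.16564167e-01]
 [ 0.00000000e+00  0.00000000e+00  0.00000000e+00  1.00000000e+00]] [[312.9556121    0.         254.37445904]
 [  0.         312.9556121  192.53774712]
 [  0.           0.           1.        ]] dict_keys(['frame', 'camera_matrix', 'T_tool_cam'])
```

View pics/w2.png

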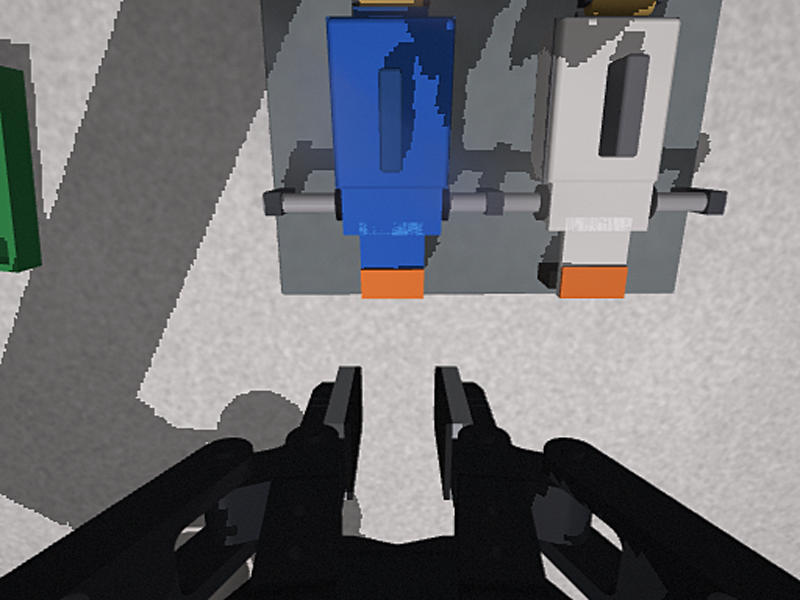

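The blue box is now propped: its lid and rib look tilted and larger than the white box's. The blue rib's top face is centred at about (390,120) and the white box is unchanged. Next I'll work out the grasp shift.

```bash
python3 - <<'E'
from m import *
s=dict(np.load("w2.npz"));Rt=rot(s["rotq"])
for n,u,z in[("pad",(392,283),.05),("wpad",(592,282),.06),("ribfar",(390,69),.096),("ribnear",(390,171),.088),("grip",(390,120),.092)]:
    P=w2z(s,u,z); print(n,P)
print(pose([.5377,-.1698,.16],np.array([(44.6,62.5,92)])/1e3))
from station import get_state
st=get_state();Rt=rot([0,.9968,.0795,0]);print(st["clock"],st["position"],st["tcp_rot"])
g=np.array([.5722,-.1012,.092]);print((Rt.T@(g-st["position"]))*100)
E
```

```text
pad [ 0.47832893 -0.11569297  0.05      ]
wpad [ 0.50100147 -0.23744084  0.06      ]
ribfar [ 0.59465983 -0.09680709  0.096     ]
ribnear [ 0.54759967 -0.1040504   0.088     ]
grip [ 0.57215467 -0.10026892  0.092     ]
[[ 0.57177295 -0.1009927   0.092     ]]
4.6167 [ 0.4813348  -0.11705163  0.23413704] [5.51520367e-04 9.96853322e-01 7.92590991e-02 1.06986721e-03]
[ 9.22290538 -0.12489132 14.21370381]
```

arm_command:
  moves: [3, -0.1, 0, 0, 0.2, 3, 0, 0, 0, 0.2, 3, 0, 0, 0, 0.2, 0, 0, 3, 0, 0.2, 0, 0, 3, 0, 0.2, 0, 0, 3, 0, 0.2, 0, 0, 2, 0, 0.2, 0, 0, 0, 0, 0.2, 0, 0, 0, 0, 0.2]

```text
clock: 5.37
position: [0.5679, -0.1012, 0.1207]
tcp_rot: [-0.001, 0.997, 0.079, -0.003]
contact_force: [0.3, 0.1, 0.7]
grip_width: 0.0513
gripper_force: 0.0
```

arm_command:
  moves: [0, 0, 1, 0, 0.2, 0, 0, 1, 0, 0.2, 0, 0, 0.7, 0, 0.2, 0, 0, 0, 0, 0.2, 0, 0, 0, 0, 0.2]

```text
clock: 5.78
position: [0.5696, -0.1018, 0.0962]
tcp_rot: [-0.0, 0.997, 0.079, -0.0]
contact_force: [-0.3, 0.5, 0.2]
grip_width: 0.0512
gripper_force: 0.0
```

arm_command:
  moves: [0, 0, 0, 0, 0, 0, 0, 0, 0, -0.3, 0, 0, 0, 0, -0.6, 0, 0, 0, 0, -0.8, 0, 0, 0, 0, -1, 0, 0, 0, 0, -1, 0, 0, 0, 0, -1, 0, 0, 0, 0, -1]

```text
clock: 6.45
position: [0.57, -0.1016, 0.0969]
tcp_rot: [-0.0, 0.997, 0.079, 0.0]
contact_force: [0.3, 1.9, 5.7]
grip_width: 0.0107
gripper_force: 60.3
```

arm_command:
  moves: [0, 0, -0.3, 0, -1, 0, 0, -0.3, 0, -1, 0, 0, -0.4, 0, -1, 0, 0, -0.5, 0, -1, 0, 0, -0.5, 0, -1, 0, 0, 0, 0, -1]

```text
clock: 6.95
position: [0.5695, -0.1022, 0.1173]
tcp_rot: [0.0, 0.997, 0.079, -0.0]
contact_force: [-0.6, 0.2, -1.5]
grip_width: 0.0106
gripper_force: 59.4
```

arm_command:
  moves: [0, 0, -2, 0, -1, 0, 0, -2, 0, -1, 0, 0, -2, 0, -1, 0, 0, -2, 0, -1, 0, 0, -2, 0, -1, 0, 0, 0, 0, -1, 0, 0, 0, 0, -1]

```text
clock: 7.53
position: [0.5703, -0.1022, 0.2173]
tcp_rot: [0.001, 0.997, 0.079, 0.001]
contact_force: [1.2, 0.0, -1.7]
grip_width: 0.0108
gripper_force: 59.5
```

```bash
python3 w.py w3 | head -1; python3 - <<'E'
from station import *
import cv2,numpy as np
fs=[]
for n in("scene","top"):
    s=snapshot(n); np.savez(n+"3.npz",**s); f=s["frame"][:,:,::-1]
    fs.append(cv2.resize(f[90:290,120:420] if n=="scene" else f[170:320,120:345],(390,260),interpolation=cv2.INTER_CUBIC))
w=cv2.imread("pics/w3.png"); a=np.vstack(fs); cv2.imwrite("pics/c3.png",np.hstack([cv2.resize(w,(400,520))[:,:],a]))
E
```

```text
7.5333 [ 0.57029612 -0.10222274  0.2173221 ] [7.66721133e-04 9.96857537e-01 7.91997188e-02 1.36685483e-03] [ 1.19655941  0.03462369 -1.74800299] 0.01077989320585317
```

View pics/c3.png

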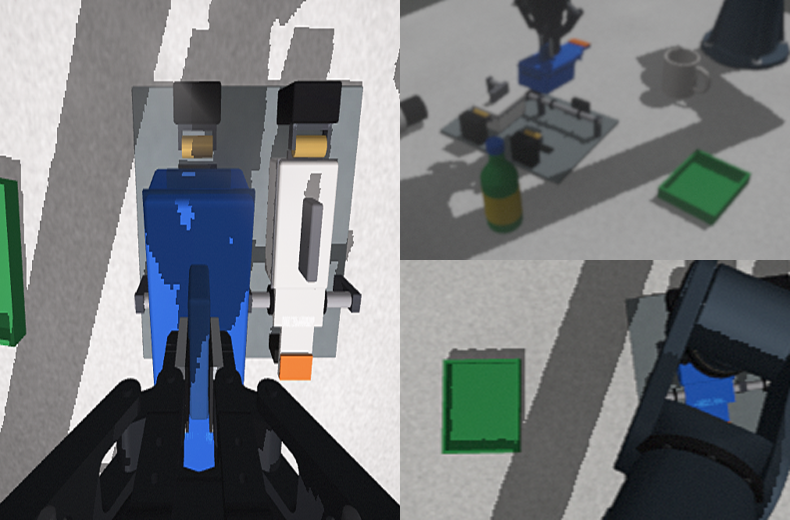

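```bash
python3 - <<'E'
from m import *
t=dict(np.load("top0.npz")); sc=dict(np.load("scene0.npz")); s=dict(np.load("w3.npz"))
T=np.array([(66,54,24),(66,-54,24),(-66,-54,24),(-66,54,24)])/1e3
a=(np.array([(227,356),(298,354.5),(297,439),(226.5,439)])+.5)/1.5625-.5
b=np.array([(444,360),(522,358),(521,451),(443,453)],float); b=(b-[400,260]+.5)/1.7333-.5+[120,170]
c=(np.array([(563,401),(498,365),(547,323),(608,348)])+.5)/1.5625-.5
g=lambda q:np.r_[proj(t,pose(q,T))-a,proj(t,pose(q,T))-b,proj(sc,pose(q,T))-c].ravel()
q=least_squares(g,[.5,.19,0]).x; print("tray",q,g(q).round(1))
# held box pitch in tool frame: box x = tool x, box y=-tool y, box z=-tool z, pitch th (far up)
K=s["camera_matrix"];M=s["T_tool_cam"]
L=np.array([(44,33,46),(44,-33,46),(44,33,0),(44,-33,0),(21,6,72),(21,-6,72)])/1e3
o=(np.array([(290,219),(508,219),(304,196),(490,196),(380,306),(416,306)])+.5)/1.5625-.5
def h(p):
    x,y,z,th=p; d=L-[-.004,0,.060]
    X=np.c_[x+d[:,0]*np.cos(th)-d[:,2]*np.sin(th),y-d[:,1],z-(d[:,2]*np.cos(th)+d[:,0]*np.sin(th))]
    cam=(X-M[:3,3])@M[:3,:3]*[1,-1,-1]; u=cam@K.T; return (u[:,:2]/u[:,2:]-o).ravel()
r=least_squares(h,[0,0,.01,.17]); print(r.x,r.fun.round(1))
E
```

```text
tray [0.50202539 0.19422774 0.04089285] [ 0.1 -1.1 -1.4 -0.6 -1.2 -0.3 -0.8  0.3  0.  -0.9 -1.  -0.3 -0.9  0.5
 -0.6 -0.1  0.4 -1.7 -1.4 -1.2 -2.2 -3.6  0.4 -0.6]
[0.00903969 0.00044059 0.0196822  0.00529017] [-0.3 -4.5 -0.8 -4.4  6.6  1.2 -5.2  1.3 -2.9  3.   2.9  3.1]
```

```bash
python3 - <<'E'
import cv2,numpy as np
f=np.load("w3.npz")["frame"][:,:,::-1][110:370,170:340]
f=np.clip(f*2.0,0,255).astype(np.uint8)
cv2.imwrite("pics/c4.png",cv2.resize(f,None,fx=2.3,fy=2.3,interpolation=cv2.INTER_CUBIC))
E
```

```text
(no output)
```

View pics/c4.png

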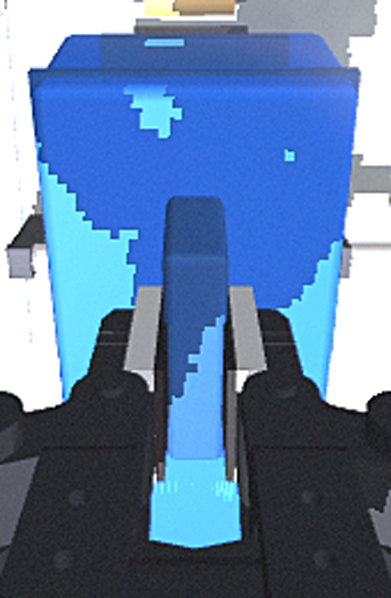

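```bash
python3 - <<'E'
from m import *
s=dict(np.load("w3.npz"));K=s["camera_matrix"];M=s["T_tool_cam"]
L=np.array([(44,33,46),(44,-33,46),(44,31,0),(44,-31,0),(21,6,72),(21,-6,72),(21,6,46),(21,-6,46),(-29,6,72),(-29,-6,72)])/1e3
o=(np.array([(31,72),(358,72),(68,36),(326,36),(163,255),(226,255),(167,198),(222,198),(167,458),(224,458)])+.5)/2.3-.5+[170,110]
def h(p):
    x,y,z,th=p; d=L-[-.004,0,.060]
    X=np.c_[x+d[:,0]*np.cos(th)-d[:,2]*np.sin(th),y-d[:,1],z-(d[:,2]*np.cos(th)+d[:,0]*np.sin(th))]
    cam=(X-M[:3,3])@M[:3,:3]*[1,-1,-1]; u=cam@K.T; return (u[:,:2]/u[:,2:]-o).ravel()
r=least_squares(h,[0,0,.01,.17],loss="soft_l1"); print(r.x,h(r.x).reshape(-1,2).round(1).tolist())
E
```

```text
[0.00228868 0.00037598 0.02089953 0.15060906] [[-0.3, 7.4], [0.6, 7.5], [3.0, -0.3], [-4.8, -0.3], [-0.6, -0.2], [0.8, -0.2], [-0.1, -2.3], [0.4, -2.3], [-0.3, 0.4], [-0.4, 0.4]]
```

The held box is tilted about 0.15 rad, far end up. I'll touch the near edge down first, then drag along +x while lowering to level it.

arm_command:
  moves: [0, 0, 0, 6.8, -1, -0.78, -3.3, 0, 0, -1, -0.78, -3.3, 0, 0, -1, -0.78, -3.3, 0, 0, -1, -0.78, -3.3, 0, 0, -1, -0.78, -3.3, 0, 0, -1, -0.78, -3.3, 0, 0, -1, -0.78, -3.3, 0, 0, -1, -0.78, -3.3, 0, 0, -1, -0.78, -3.3, 0, 0, -1]

```text
clock: 8.52
position: [0.4863, 0.1934, 0.2149]
tcp_rot: [0.0, 1.0, 0.02, -0.001]
contact_force: [0.2, 0.1, -1.9]
grip_width: 0.0106
gripper_force: 59.4
```

arm_command:
  moves: [0, 0, 2, 0, -1, 0, 0, 2, 0, -1, 0, 0, 2, 0, -1, 0, 0, 2, 0, -1, 0, 0, 1, 0, -1, 0, 0, 0, 0, -1, 0, 0, 0, 0, -1, 0, 0, 0, 0, -1]

```text
clock: 9.18
position: [0.4883, 0.1921, 0.1267]
tcp_rot: [-0.0, 1.0, 0.02, 0.0]
contact_force: [1.0, -0.1, -1.9]
grip_width: 0.0109
gripper_force: 59.5
```

```bash
python3 - <<'E'
from station import *
import cv2,numpy as np
st=get_state();print(st["clock"],st["position"],st["tcp_rot"],st["contact_force"])
s=snapshot("scene"); t=snapshot("top")
np.savez("sc5.npz",**s)
a=cv2.resize(s["frame"][170:290,280:430,::-1],(490,392),interpolation=cv2.INTER_CUBIC)
b=cv2.resize(t["frame"][200:320,110:230,::-1],(300,300),interpolation=cv2.INTER_CUBIC)
c=np.zeros((392,790,3),np.uint8);c[:,:490]=a;c[:300,490:]=b
cv2.imwrite("pics/c5.png",np.clip(c*1.5,0,255).astype(np.uint8))
E
```

```text
9.1833 [0.48830928 0.19206751 0.12674238] [-6.30894949e-05  9.99803348e-01  1.98249339e-02  4.83611281e-04] [ 1.01936107 -0.09334143 -1.90194392]
```

View pics/c5.png

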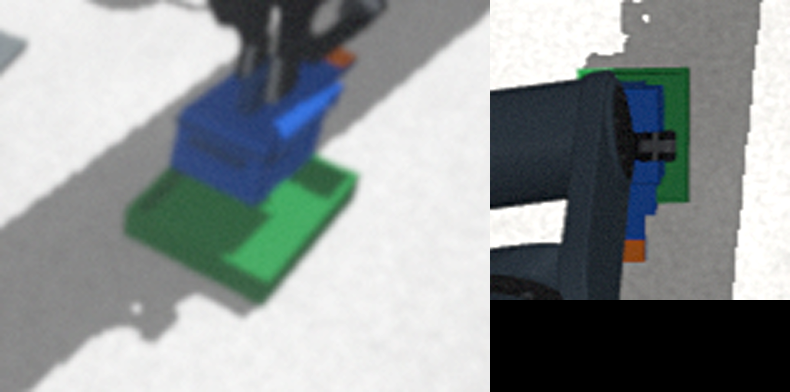

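The box hangs over the tray, aligned with it and inside its outline in both views. Lowering slowly now.

arm_command:
  moves: [0, 0, 1, 0, -1, 0, 0, 1, 0, -1, 0, 0, 0.7, 0, -1, 0, 0, 0.3, 0, -1, 0, 0, 0.2, 0, -1, 0, 0, 0, 0, -1, 0, 0, 0, 0, -1]

```text
clock: 9.87
position: [0.4878, 0.1921, 0.0941]
tcp_rot: [0.0, 1.0, 0.02, -0.0]
contact_force: [-0.5, 0.6, -1.6]
grip_width: 0.0106
gripper_force: 59.5
```

arm_command:
  moves: [0, 0, 0.1, 0, -1, 0, 0, 0.1, 0, -1, 0, 0, 0, 0, -1, 0, 0, 0, 0, -1]

```text
clock: 10.2
position: [0.4878, 0.1921, 0.0924]
tcp_rot: [-0.0, 1.0, 0.02, 0.0]
contact_force: [0.5, -0.2, -1.0]
grip_width: 0.0107
gripper_force: 59.5
```

arm_command:
  moves: [0.1, 0, 0.1, 0, -1, 0.15, 0, 0.1, 0, -1, 0, 0, 0, 0, -1]

```text
clock: 10.45
position: [0.4907, 0.1922, 0.0902]
tcp_rot: [-0.0, 1.0, 0.02, 0.0]
contact_force: [0.1, 0.2, -2.8]
grip_width: 0.0106
gripper_force: 59.5
```

arm_command:
  moves: [0.15, 0, 0.1, 0, -1, 0.15, 0, 0.1, 0, -1, 0, 0, 0, 0, -1]

```text
clock: 10.7
position: [0.4937, 0.1923, 0.0881]
tcp_rot: [-0.0, 1.0, 0.02, 0.0]
contact_force: [-0.4, 0.3, -1.1]
grip_width: 0.0106
gripper_force: 59.5
```

arm_command:
  moves: [0, 0, 0.1, 0, -1, 0, 0, 0.1, 0, -1, 0, 0, 0, 0, -1]

```text
clock: 10.95
position: [0.4939, 0.1925, 0.0874]
tcp_rot: [-0.0, 1.0, 0.02, 0.001]
contact_force: [-0.5, 0.7, 6.8]
grip_width: 0.0108
gripper_force: 60.8
```

arm_command:
  moves: [0, 0, 0.1, 0, -1, 0, 0, 0.1, 0, -1, 0, 0, 0, 0, -1]

```text
clock: 11.2
position: [0.4951, 0.1926, 0.0867]
tcp_rot: [-0.0, 1.0, 0.02, 0.002]
contact_force: [0.3, -0.7, 14.1]
grip_width: 0.0105
gripper_force: 62.0
```

arm_command:
  moves: [0.2, 0, 0.05, 0, -1, 0.2, 0, 0.05, 0, -1, 0.2, 0, 0, 0, -1, 0, 0, 0, 0, -1]

```text
clock: 11.53
position: [0.4994, 0.1928, 0.0849]
tcp_rot: [-0.0, 1.0, 0.02, 0.0]
contact_force: [-1.3, 1.2, 11.8]
grip_width: 0.011
gripper_force: 61.8
```

```bash
python3 - <<'E'
from station import *
import cv2,numpy as np
st=get_state();print(st["clock"],st["position"],st["contact_force"])
s=snapshot("wrist"); f=s["frame"][:,:,::-1][60:370,100:410]
np.savez("w6.npz",pos=st["position"],rotq=st["tcp_rot"],**s)
a=cv2.resize(f,(420,420),interpolation=cv2.INTER_CUBIC)
t=snapshot("scene")["frame"][180:280,300:390,::-1]
b=cv2.resize(t,(378,420),interpolation=cv2.INTER_CUBIC)
cv2.imwrite("pics/c6.png",np.clip(np.hstack([a,b])*1.5,0,255).astype(np.uint8))
E
```

```text
11.5333 [0.49939321 0.19278879 0.08491583] [-1.27863409  1.23021844 11.83630151]
```

View pics/c6.png

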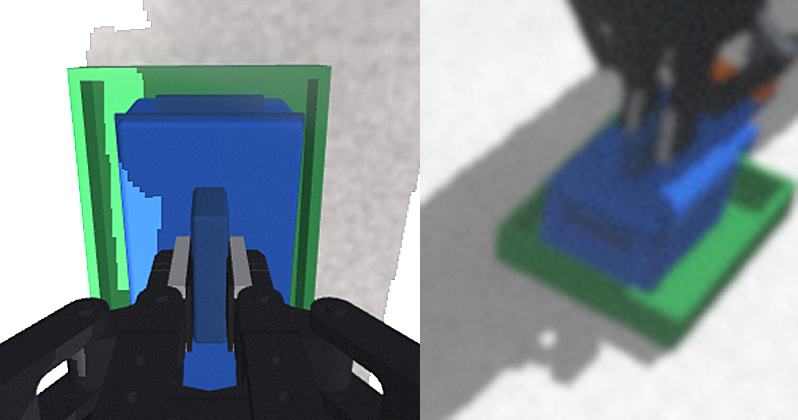

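Box is inside the tray, with the near edge down and about 0.08 rad of tilt left (lid front edge in the wrist crop at y≈115). I'll keep pressing with a small drag.

arm_command:
  moves: [0.15, 0, 0.1, 0, -1, 0.15, 0, 0.1, 0, -1, 0, 0, 0, 0, -1]

```text
clock: 11.88
position: [0.503, 0.193, 0.0831]
tcp_rot: [-0.0, 1.0, 0.02, 0.001]
contact_force: [-0.1, 0.8, 12.1]
grip_width: 0.0105
gripper_force: 62.5
```

arm_command:
  moves: [0.15, 0, 0.1, 0, -1, 0.1, 0, 0.1, 0, -1, 0, 0, 0, 0, -1]

```text
clock: 12.13
position: [0.506, 0.1931, 0.0815]
tcp_rot: [-0.0, 1.0, 0.02, 0.002]
contact_force: [-1.3, -0.2, 13.4]
grip_width: 0.0104
gripper_force: 63.2
```

arm_command:
  moves: [0.05, 0, 0.1, 0, -1, 0, 0, 0, 0, -1, 0, 0, 0, 0, -1]

```text
clock: 12.38
position: [0.5061, 0.1932, 0.0815]
tcp_rot: [-0.0, 1.0, 0.02, 0.001]
contact_force: [-3.0, -0.8, 20.3]
grip_width: 0.0107
gripper_force: 64.2
```

```bash
python3 - <<'E'
from station import *
import cv2,numpy as np
st=get_state();print(st["clock"],st["position"],st["contact_force"])
s=snapshot("wrist"); f=s["frame"][:,:,::-1][60:370,100:410]
a=cv2.resize(f,(420,420),interpolation=cv2.INTER_CUBIC)
t=snapshot("scene")["frame"][180:280,300:390,::-1]
b=cv2.resize(t,(378,420),interpolation=cv2.INTER_CUBIC)
cv2.imwrite("pics/c7.png",np.clip(np.hstack([a,b])*1.5,0,255).astype(np.uint8))
E
```

```text
12.3833 [0.50608461 0.19316354 0.08147051] [-3.01963358 -0.83497519 20.29237166]
```

View pics/c7.png

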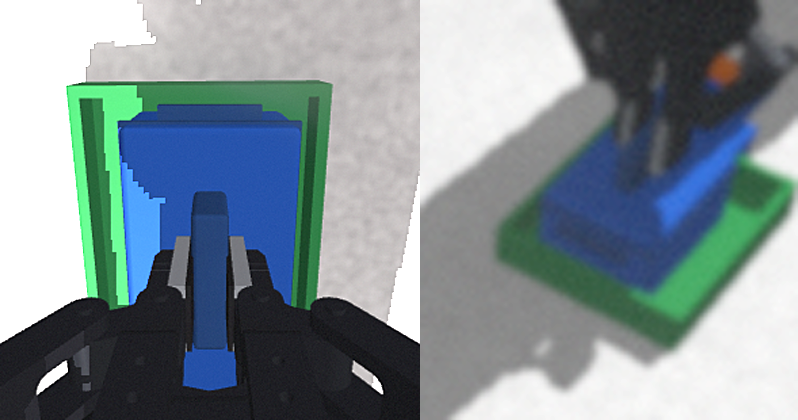

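The force jumped to 20 N with no further travel, and the lid edge (y≈125, 183 px wide) corresponds to about 0.15 rad of levelling. The box is flat, so I'll relax the push, open and retreat.

arm_command:
  moves: [0, 0, -0.1, 0, -1, 0, 0, -0.1, 0, -1, 0, 0, 0, 0, -1]

```text
clock: 12.73
position: [0.5059, 0.1931, 0.0816]
tcp_rot: [-0.0, 1.0, 0.02, 0.001]
contact_force: [-0.8, 1.2, 8.9]
grip_width: 0.0103
gripper_force: 62.5
```

arm_command:
  moves: [0, 0, 0, 0, -0.4, 0, 0, 0, 0, -0.2, 0, 0, 0, 0, 0, 0, 0, 0, 0, 0.2, 0, 0, 0, 0, 0.2, 0, 0, 0, 0, 0.2, 0, 0, 0, 0, 0.2]

```text
clock: 13.32
position: [0.5052, 0.1928, 0.0801]
tcp_rot: [0.0, 1.0, 0.02, -0.0]
contact_force: [-0.6, 0.1, 0.4]
grip_width: 0.0514
gripper_force: 0.0
```

arm_command:
  moves: [0, 0, -0.5, 0, 0.2, 0, 0, -1, 0, 0.2, 0, 0, -2, 0, 0.2, 0, 0, -3, 0, 0.2, 0, 0, -3, 0, 0.2, -2, 0, -3, 0, 0.2, -3, 0, -2, 0, 0.2, -3, 0, 0, 0, 0.2, 0, 0, 0, 0, 0.2, 0, 0, 0, 0, 0.2]

```text
clock: 14.15
position: [0.4236, 0.1897, 0.2266]
tcp_rot: [-0.0, 1.0, 0.02, 0.0]
contact_force: [-0.7, -0.2, -0.3]
grip_width: 0.051
gripper_force: 0.0
```

```bash
python3 - <<'E'
from station import *
import cv2,numpy as np
st=get_state();print(st["clock"],st["position"],st["contact_force"])
a=cv2.resize(snapshot("scene")["frame"][130:290,140:400,::-1],(650,400),interpolation=cv2.INTER_CUBIC)
w=cv2.resize(snapshot("wrist")["frame"][0:250,50:450,::-1],(320,200),interpolation=cv2.INTER_CUBIC)
t=cv2.resize(snapshot("top")["frame"][150:320,110:400,::-1],(330,200),interpolation=cv2.INTER_CUBIC)
cv2.imwrite("pics/c8.png",np.clip(np.vstack([a,np.hstack([w,t])])*1.4,0,255).astype(np.uint8))
E
```

```text
14.15 [0.42363403 0.18965426 0.22659018] [-0.6540302  -0.17723878 -0.28989489]
```

View pics/c8.png

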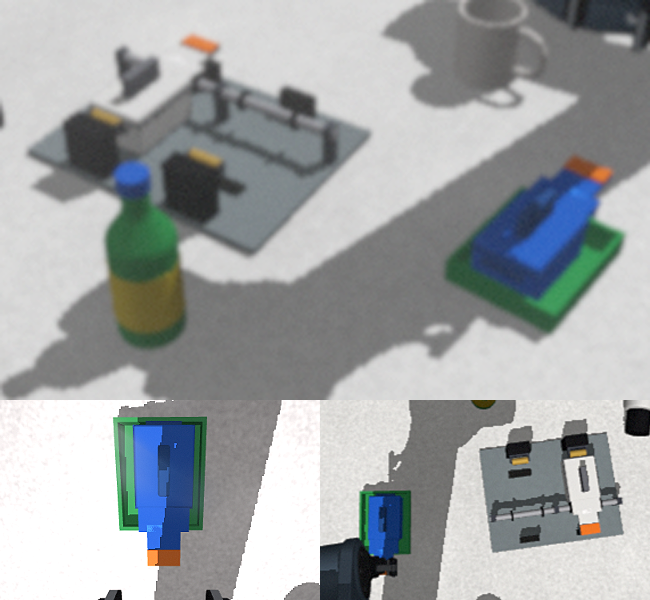

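The blue box sits flat inside the tray (scene crop around (535,240)). The white box is still clipped, the bottle has not moved, and the gripper is clear of everything.

```bash
python3 -c "
from station import sign_off
print(sign_off())"
```

```text
the job is handed in; nothing more can be done
None
```

The job is handed in at about 14 s of the 53 s limit: the blue box was unclipped, lifted off the rail and set flat and upright in the green tray, with the white box still clipped and the shampoo bottle where it was.

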